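Stand the oil bottle in the bottle block

ROBOT

A 7-joint arm with a two-finger parallel gripper is mounted at the origin on a cart in front of the work surface, level with it; the furniture and walls round the work are solid. World frame = base frame: x ahead of the robot, y to its left, z up, the work surface at z = 0. Lengths are in m, angles in rad, forces in N, time in s.
With the tool pointing down it reaches from about 0.425 to 0.875 m from the base axis. Payload 8.4 kg.
Tool frame: the origin (TCP) lies midway between the tips of the shut fingers; the grasp point (between the pads) lies 19 mm behind it; z points along the fingers, y is the direction in which the jaws open and shut (so a half turn about z gives the same grasp; the last joint's range is limited). The gripper opens to 85 mm and grips with 20 to 120 N. Pads are 22 mm wide; open, the fingers measure 114 mm over their backs; the gripper's body (76 mm by 85 mm) begins 54 mm behind the grasp point. The pads swing forward as they close: fully open they stand 13 mm farther back than shut.
Start: joints at [1.051, 0.333, 0.04, 1.465, -0.013, 1.343, -0.059], TCP at [0.265, -0.593, 0.231] pointing down, gripper open.
Joint ranges: [-2.58, 2.58], [-0.38, 2.09], [-1.3, 1.39], [0.25, 2.4], [-1.5, 4.64], [0.08, 2.09], [-2.65, 2.65]. Speed limits (rad/s): [2.22, 2.22, 2.79, 2.79, 3.14, 3.14, 3.14].

INTERFACE

Orientations are given as a rotation vector (axis times angle).
In Python, from plant import arm gives the robot as it stands. Calls block until the motion is done:
- arm.move_to(position, orientation): joint-space move of the TCP to a pose.
- arm.move_l(position, frame=None, feed=0.15, until_force=None): straight line of the TCP; frame=None keeps the orientation; feed is the mean speed in m/s. With until_force (N) it stops when the force on the tool has changed by that much, and returns True; else False.
- arm.set_joints(angles): joint-space move.
- arm.ungrasp() and arm.close_gripper(strength=None): open the fingers fully, or close them until they stop; strength is the grip in N (None keeps the last).
- arm.pause(seconds).
- arm.ik(position, orientation): joint angles nearest the present ones, or None.
- arm.read_state(): the state.
- arm.camera(name): name is "scene" or "side" or "wrist"; returns the picture (400x640x3 uint8, red, green, blue); there is no depth.
- arm.get_calibration(name): a dict with "vfov" (degrees; the focal length in pixels is half the picture's height over the tangent of half this angle, whatever the lens; pixels are square), "cx", "cy" (the principal point, pixels), "R" (3x3) and "t" (3): a world point X has camera coordinates R X + t. Camera axes: x right, y down, z forward; pixel columns grow to the right and rows downward; lengths in m; the calibration is good to about 2 mm. A picture is of the moment at which its call begins: read the wrist's pose just before it. get_calibration takes no time and is no camera call; for the wrist camera it gives the pose at the moment of the call.
A pose or a line that the arm cannot do raises arm.PlanningError and nothing moves.
- arm.job_done(): hands the job in, once; it reports no verdict.
Trained networks look in the newest picture that a camera, given by its name, has taken for a name from the list of things; names that differ only in an ending like _2 or _b are one class to them, and where a whole thing is asked for, a point or a joint stands for the part that bears it (a point fixed in the world has none). Each returns a list of dicts, best first, with "score" (0 to 1); they miss things now and then, are a little off and sometimes report something else, mostly with a low value. They report only what shows in the picture. A call takes as long as a camera call. They do not tell look-alikes from the thing itself.
- arm.trace(target, camera): "pixels" (400x640 bool, what is visible of it) and "bbox" ([left, top, right, bottom] in pixels, round what is visible of it).
The state is a dict: "time_s": time; "qpos": joint angles; "dq": joint speeds; "effort": joint torques, N m; "ee_pos": TCP position; "tool_rot": TCP orientation; "force": force on the tool from outside, world axes, zero at the start; "wrist_torque": the same for the moment, N m; "width": finger opening in m.
Only numpy, scipy, OpenCV 4.12 (cv2) and the standard library are available. Lean on these libraries where they do the work, as an engineer would, in place of code of your own. Each camera call takes 0.05 s, during which the arm holds its last target. There are 200 camera calls.

TASK

Put away the blue oil bottle that stands near the front edge of the bench, on the right: pick it up and stand it upright in the empty round well of the wooden bottle block, all the way down on the well's floor. Keep it upright, lower it rather than drop it, and leave the other bottle and the jars where they are.

Things in the scene. Friction and masses are not known exactly. Their poses are not given: they have to be found in the camera images.
- oil_bottle: The part to move: a round blue plastic bottle with a pale band round its middle and a slim white nozzle, 45 mm in diameter and 120 mm tall, about 0.12 kg, closed and rigid, standing loose on the bench. Origin: centre of its underside; z points up to the nozzle. The blue body is straight-sided from its foot to about 75 mm up, then narrows to the nozzle (about 22 mm wide).
- empty_well (a point): Centre of the floor of the empty well in the bottle block. The well is a round bore 64 mm in diameter, 34 mm deep; its floor lies 12 mm above the bench and its mouth, with a 2 mm bevel, at the top face of the block, 46 mm above the bench. z points up.
- bottle_block: Pale wooden block, 190 x 96 x 46 mm (x, y, z), screwed to the bench, its yaw varying widely. Two equal wells lie side by side on its long (x) axis. Origin: on the bench, on the axis of the empty well, which is nearer the front edge of the bench or level with the other; the other well, which holds the powder jar, lies at x = +95 mm.
- powder_jar: Bystander: clear jar with a red lid and a brown label, 45 mm in diameter, 106 mm tall, standing loose in the other well of the block. Origin: centre of its underside.
- glue_bottle: Bystander: white bottle with a yellow band and a red nozzle, 57 mm in diameter, 150 mm tall, standing loose on the bench. Origin: centre of its underside.
- jar_pins: Bystander: low glass jar with a yellow lid, 60 mm in diameter, 75 mm tall, standing loose on the bench. Origin: centre of its underside.
There are look-alikes about, which are no part of the job. What is meant by the oil_bottle is not green, and is the larger of those in its own colour.

How it is judged:
By the outcome, as a careful person would: the job done as asked, in the order asked, and still so for the second after the job is handed in, with the robot touching nothing.
It also fails if it takes over 35 s, if anything falls off the work surface, if the arm or the gripper's body presses on something with over 40 N, if the wrist force passes 120 N, or if a joint passes its speed limit or range.

## Working session

There is one attempt and no reset: what is moved stays moved. The work goes in short steps, each a Python script; the robot and the scene stay as the last script left them, time stands still between calls to the robot, and variables do not carry over. Pictures are saved under pics/ and viewed, about 8 in all and at most 12, crops included, and the job is handed in when it is done.

```bash
mkdir -p pics; cat > h.py <<'E'
from plant import arm
import numpy as np, cv2
def cal(n):
    c=arm.get_calibration(n); f=200/np.tan(np.radians(c["vfov"])/2)
    return f,c["cx"],c["cy"],np.array(c["R"]),np.array(c["t"])
def ray(c,u,v):
    f,cx,cy,R,t=c; d=R.T@np.array([(u-cx)/f,(v-cy)/f,1.]); return -R.T@t,d
def onz(c,u,v,z):
    o,d=ray(c,u,v); return o+d*(z-o[2])/d[2]
def proj(c,X):
    f,cx,cy,R,t=c; p=np.atleast_2d(X)@R.T+t; return np.c_[f*p[:,0]/p[:,2]+cx,f*p[:,1]/p[:,2]+cy]
def save(n,im): cv2.imwrite("pics/"+n,im[:,:,::-1])
E
python3 - <<'E'
from h import *
for n in("scene","side"):
    im=arm.camera(n); save(n+"0.png",im); c=cal(n)
    print(n,np.round(-c[3].T@c[4],3),c[0])
    for t in("oil_bottle","bottle_block","powder_jar","glue_bottle","jar_pins"):
        for r in arm.trace(t,n):
            b=r["bbox"];print(t,round(r["score"],2),b,np.round(onz(c,(b[0]+b[2])/2,b[3],0),3))
E
```

```text
scene [ 0.004 -0.452  0.644] 378.9539300467266
oil_bottle 0.95 [266.2, 217.5, 284.8, 248.5] [ 0.372 -0.131 -0.   ]
oil_bottle 0.93 [307.5, 165.8, 329.0, 205.3] [ 0.522 -0.151  0.   ]
oil_bottle 0.57 [306.9, 202.7, 332.7, 248.4] [ 0.415 -0.213  0.   ]
bottle_block 0.71 [349.4, 153.1, 420.4, 230.5] [ 0.522 -0.316  0.   ]
powder_jar 0.67 [379.2, 143.0, 410.4, 179.1] [ 0.686 -0.277  0.   ]
glue_bottle 0.6 [235.7, 133.5, 261.9, 191.4] [0.485 0.02  0.   ]
jar_pins 0.68 [362.3, 236.6, 396.2, 283.3] [ 0.395 -0.355 -0.   ]
side [0.282 0.716 0.473] 433.7356940681404
oil_bottle 0.96 [306.1, 162.8, 324.6, 212.4] [ 0.524 -0.141  0.   ]
oil_bottle 0.93 [346.3, 159.8, 368.2, 213.1] [ 0.431 -0.169  0.   ]
oil_bottle 0.66 [368.1, 194.9, 384.9, 227.9] [ 0.377 -0.114  0.   ]
bottle_block 0.58 [254.2, 157.8, 329.7, 194.3] [ 0.608 -0.216  0.   ]
powder_jar 0.63 [267.7, 137.6, 289.3, 174.3] [ 0.685 -0.325  0.   ]
glue_bottle 0.67 [284.7, 185.2, 308.1, 260.3] [ 0.504  0.057 -0.   ]
jar_pins 0.75 [283.2, 183.6, 312.0, 263.3] [0.498 0.066 0.   ]
jar_pins 0.61 [365.0, 156.2, 389.1, 193.1] [ 0.404 -0.292  0.   ]
```

```bash
python3 - <<'E'
from h import *
a=cv2.imread("pics/scene0.png");b=cv2.imread("pics/side0.png")
def crop(i,x0,y0,x1,y1,k): return cv2.resize(i[y0:y1,x0:x1],None,fx=k,fy=k,interpolation=cv2.INTER_CUBIC)
cv2.imwrite("pics/c1.png",crop(a,220,120,450,290,3.4)); cv2.imwrite("pics/c2.png",crop(b,230,120,430,270,4))
E
```

```text
(no output)
```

View pics/scene0.png

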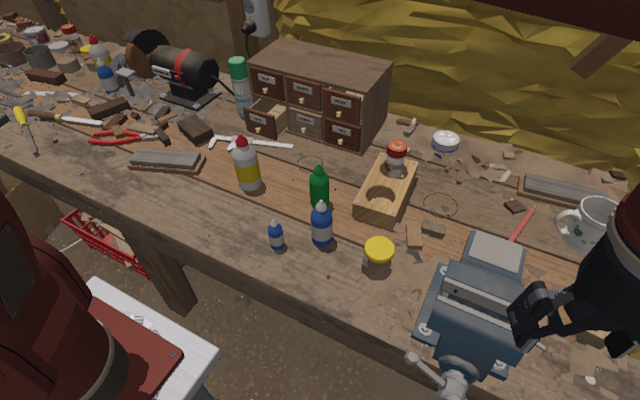

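View pics/c1.png

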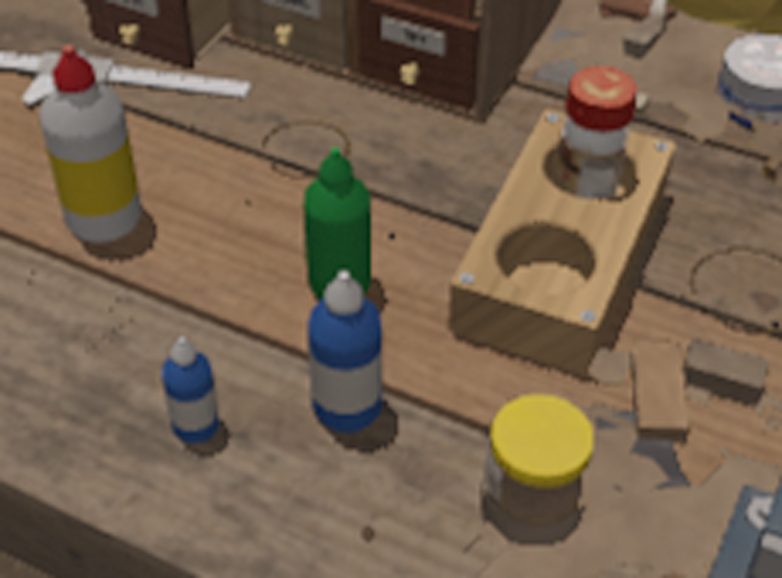

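View pics/c2.png

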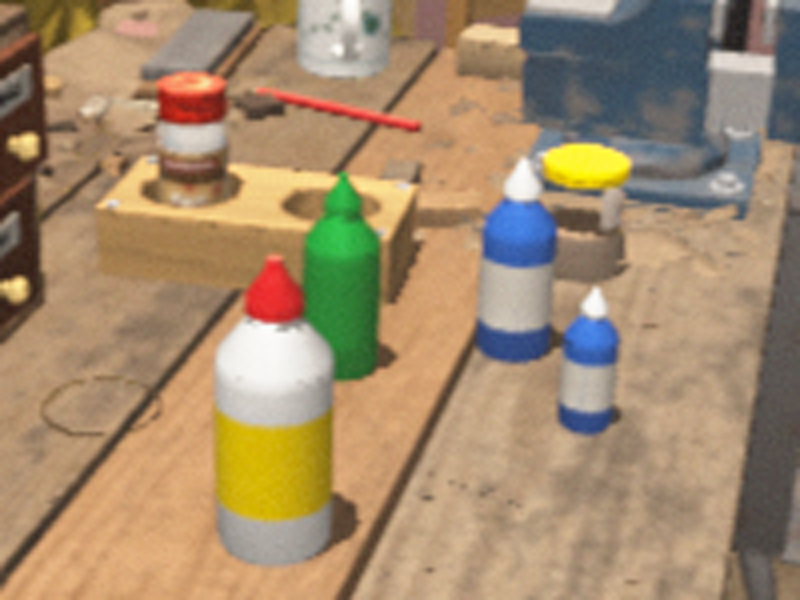

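Candidates in the scene view are small blue (275,235), larger blue (320,225) and green (318,187). The larger blue one, with the pale band and white nozzle, is the target; the crops confirm it. The empty well is at about (380,195), and the red-lidded jar sits in the other well.

```bash
cat >> h.py <<'E'
from scipy.optimize import least_squares
def fitcyl(obs,r,hb,x0):
    # obs: list of (cal,left,right,bottom) of straight-sided cylinder of radius r
    a=np.linspace(0,2*np.pi,120)
    def res(p):
        o=[]
        for c,l,rt,b in obs:
            ring=np.c_[p[0]+r*np.cos(a),p[1]+r*np.sin(a),0*a]
            q=np.r_[proj(c,ring),proj(c,ring+[0,0,hb])]; q0=proj(c,ring)
            o+=[q[:,0].min()-l,q[:,0].max()-rt,q0[:,1].max()-b]
        return o
    s=least_squares(res,x0,loss="soft_l1"); return s.x,s.fun
BC=np.array([[-.0475,-.048,.046],[-.0475,.048,.046],[.1425,.048,.046],[.1425,-.048,.046]])
def blk(p,P):
    c,s=np.cos(p[2]),np.sin(p[2]); return P@np.array([[c,s,0],[-s,c,0],[0,0,1]])+[p[0],p[1],0]
E
python3 - <<'E'
from h import *
cs,cd=cal("scene"),cal("side")
o=lambda c,b:(c,b[0],b[2],b[3])
print("blue",fitcyl([o(cs,[310,0,332.7,248.4]),o(cd,[349.5,0,369.5,211])],.0225,.07,[.43,-.19]))
print("blue tracebox",fitcyl([o(cs,[306.9,202.7,332.7,248.4]),o(cd,[346.3,159.8,368.2,213.1])],.0225,.07,[.43,-.19]))
print("green",fitcyl([o(cd,[306.1,162.8,324.6,212.4]),(cs,308.8,329,209)],.0225,.07,[.52,-.15]))
S=np.array([[396.5,217.1],[352.9,204.7],[381.2,153.2],[418.5,163.5]])
print(np.round([onz(cs,*q,.046) for q in S],3))
r=least_squares(lambda p:(proj(cs,blk(p,BC))-S).ravel(),[.57,-.28,0.]); print("block scene",r.x,np.round(r.fun,1))
D=proj(cd,blk(r.x,BC)); print("side crop px",((D-[230,120])*4).round())
for z in (.106,): print("jar lid", onz(cs,220+600/3.4,120+85/3.4,z), "pred",blk(r.x,np.array([[.095,0,0]])))
# dense block outlines for visual check
for n,c,off,k,f in(("scene",cs,(220,120),3.4,"c1"),("side",cd,(230,120),4,"c2")):
    im=cv2.imread(f"pics/{f}.png"); a=np.linspace(0,2*np.pi,60)
    for P in(BC,np.c_[.032*np.cos(a),.032*np.sin(a),0*a+.046]):
        q=(proj(c,blk(r.x,P))-off)*k; cv2.polylines(im,[q.astype(np.int32)],True,(255,0,255),1)
    for z in(0,.075): 
        q=(proj(c,np.c_[.42+.0225*np.cos(a),-.19+.0225*np.sin(a),0*a+z])-off)*k
    cv2.imwrite(f"pics/{f}o.png",im)
E
```

```text
blue (array([ 0.4361022 , -0.20668297]), array([-0.06670799, -0.27276352,  0.30286094, -0.66773092,  0.22166884,
       -0.9378007 ]))
blue tracebox (array([ 0.43845416, -0.20050507]), array([ 0.93159983, -2.39388115, -1.60421399,  1.02038728,  0.06066437,
       -2.02505277]))
green (array([ 0.52950127, -0.1510602 ]), array([-1.28947886e+00,  2.71343903e-01,  2.35210366e+00, -1.28670040e-04,
        3.88455384e-01,  1.21510716e+00]))
[[ 0.53  -0.334  0.046]
 [ 0.52  -0.238  0.046]
 [ 0.71  -0.227  0.046]
 [ 0.714 -0.321  0.046]]
block scene [ 0.57149243 -0.28310411  0.06832143] [-0.3  0.8  0.1 -0.1 -0.5 -0.4  0.6 -0.7]
side crop px [[420. 179.]
 [393. 234.]
 [100. 203.]
 [147. 151.]]
jar lid [ 0.68162866 -0.26943851  0.106     ] pred [[ 0.66627079 -0.27661863  0.        ]]
```

```bash
cat >> h.py <<'E'
from scipy.spatial.transform import Rotation as Ro
def down(deg): # jaw (tool y) along world angle deg, z down
    a=np.radians(deg); y=np.array([np.cos(a),np.sin(a),0]); z=np.array([0,0,-1.])
    return Ro.from_matrix(np.c_[np.cross(y,z),y,z]).as_rotvec()
E
python3 - <<'E'
from h import *
s=arm.read_state(); print(s["time_s"],Ro.from_rotvec(s["tool_rot"]).as_matrix().round(2),s["width"])
for d in(86,-94):
    for p in((.436,-.205,.25),(.436,-.205,.05),(.571,-.283,.07)): 
        q=arm.ik(p,down(d)); print(d,p,None if q is None else np.round(q,2))
c=cal("wrist");print(np.round(-c[3].T@c[4],3),np.round(c[3],2))
E
```

```text
0.6 [[ 0.91  0.41 -0.  ]
 [ 0.41 -0.91  0.  ]
 [ 0.   -0.   -1.  ]] 0.08523500707416681
86 (0.436, -0.205, 0.25) [ 0.8   0.   -0.45  1.81  0.    1.33  1.85]
86 (0.436, -0.205, 0.05) [ 0.81  0.22 -0.5   2.04  0.13  0.91  1.74]
86 (0.571, -0.283, 0.07) [ 0.77  0.48 -0.5   1.65  0.26  1.07  1.7 ]
-94 (0.436, -0.205, 0.25) [ 0.58 -0.01 -0.23  1.82 -0.    1.33 -1.29]
-94 (0.436, -0.205, 0.05) [ 0.55  0.19 -0.22  2.05  0.05  0.9  -1.34]
-94 (0.571, -0.283, 0.07) [ 0.49  0.44 -0.13  1.67  0.07  1.04 -1.3 ]
[ 0.339 -0.56   0.373] [[ 0.41 -0.91  0.  ]
 [-0.87 -0.39  0.31]
 [-0.29 -0.13 -0.95]]
```

```bash
python3 - <<'E'
from h import *
arm.move_to([.46,-.24,.26],down(-94))
im=arm.camera("wrist");c=cal("wrist")
np.save("wc.npy",np.array([*c[:3],*c[3].ravel(),*c[4]]))
for r in arm.trace("oil_bottle","wrist")+arm.trace("bottle_block","wrist"): print(round(r["score"],2),r["bbox"])
im=im.copy();a=np.linspace(0,2*np.pi,60);ring=lambda x,y,r,z:np.c_[x+r*np.cos(a),y+r*np.sin(a),0*a+z]
p=[.5715,-.2831,.068]
big=cv2.resize(im,(800,500),interpolation=cv2.INTER_CUBIC)
def dr(P,col=(255,0,255)): cv2.polylines(big,[(proj(c,P)*1.25).astype(np.int32)],True,col,1)
dr(blk(p,BC));dr(blk(p,ring(0,0,.032,.046)));dr(ring(.436,-.205,.0225,0),(0,255,0));dr(ring(.436,-.205,.0225,.075),(0,255,0))
save("w1.png",big);print(arm.read_state()["time_s"])
E
```

```text
0.88 [188.1, 87.2, 245.5, 135.4]
0.77 [202.7, 218.5, 240.0, 259.6]
0.63 [257.4, 163.2, 304.4, 222.4]
0.82 [289.0, 4.0, 397.3, 105.9]
2.25
```

View pics/w1.png

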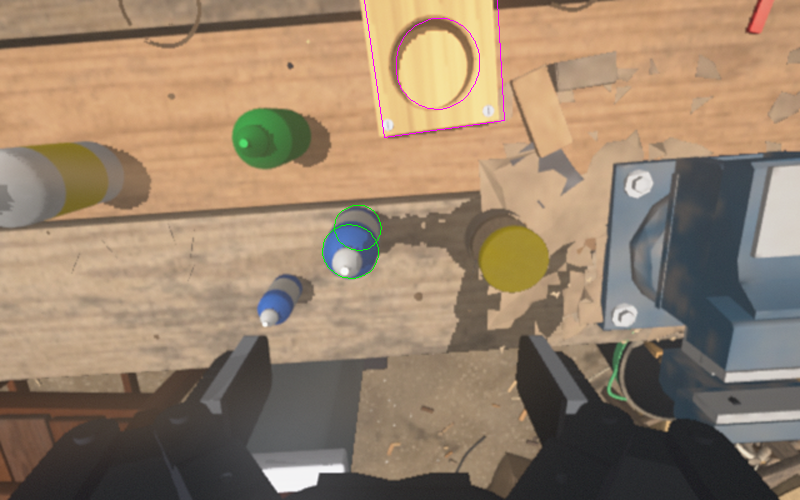

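The overlays fit: bottle at (350,240) and block edges within about 2 px. The hole may sit about 4 px left of its overlay. Grasping.

```bash
python3 - <<'E'
from h import *
x,y=.436,-.206
arm.move_to([x,y,.20],down(-94))
print("hit",arm.move_l([x,y,.051],feed=.1,until_force=6)); print(arm.read_state()["ee_pos"])
arm.close_gripper(35); s=arm.read_state(); print(s["width"],s["force"])
arm.move_l([x,y,.14],feed=.12); s=arm.read_state(); print(s["width"],s["force"],s["time_s"])
im=arm.camera("scene");save("s1.png",cv2.resize(im[100:300,220:480],None,fx=2,fy=2))
im2=arm.camera("side");save("d1.png",cv2.resize(im2[60:260,230:430],None,fx=2,fy=2))
v=np.hstack([cv2.resize(im[90:290,240:440],None,fx=2,fy=2),cv2.resize(im2[60:260,250:450],None,fx=2,fy=2)]);save("v1.png",v)
E
```

```text
hit False
[ 0.43640282 -0.20616157  0.05153574]
0.04196689996879243 [-0.33887811  1.31261334  4.36838972]
0.04194930927972523 [ 0.55337196 -0.22344991 -1.51660369] 5.6417
```

View pics/v1.png

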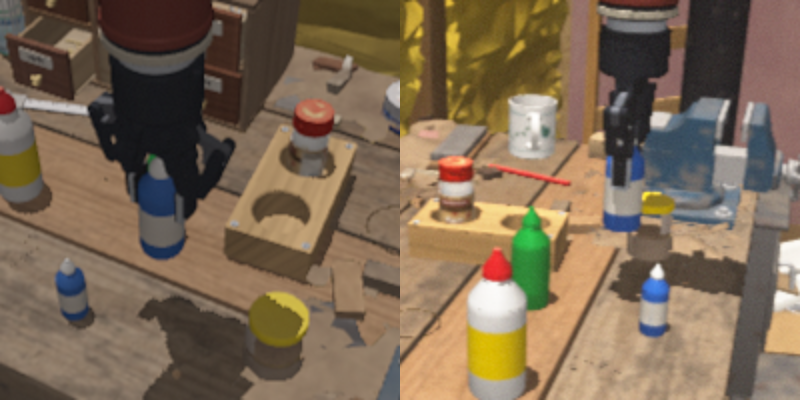

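Bottle held upright and the others undisturbed. Next I'll check the in-hand offset and the well's centre.

```bash
python3 - <<'E'
from h import *
cs,cd=cal("scene"),cal("side"); a=np.linspace(0,2*np.pi,120); z=arm.read_state()["ee_pos"][2]-.0515
def res(p):
    o=[]
    for c,l,r,b in((cs,309.5,332,219),(cd,353,370,175.5)):
        q=proj(c,np.c_[p[0]+.0225*np.cos(a),p[1]+.0225*np.sin(a),0*a+p[2]]); o+=[q[:,0].min()-l,q[:,0].max()-r,q[:,1].max()-b]
    return o
s=least_squares(res,[.436,-.206,z]);print("foot",s.x,s.fun.round(1),"expect",z)
arm.move_to([.50,-.26,.20],down(-94))
im=arm.camera("wrist");c=cal("wrist")
p=[.5715,-.2831,.068]
u,v=proj(c,blk(p,np.array([[0,0,.046]])))[0];print(u,v)
k=4;x0,y0=int(u)-95,max(0,int(v)-70)
big=cv2.resize(im[y0:y0+140,x0:x0+190],None,fx=k,fy=k,interpolation=cv2.INTER_CUBIC)
def dr(P): cv2.polylines(big,[((proj(c,P)-[x0,y0]+.5)*k).astype(np.int32)],True,(255,0,255),1)
dr(blk(p,BC));dr(blk(p,np.c_[.034*np.cos(a),.034*np.sin(a),0*a+.046]));dr(blk(p,np.c_[.032*np.cos(a),.032*np.sin(a),0*a+.012]))
save("w2.png",big)
q=proj(c,blk(p,np.array([[0,0,.046],[.01,0,.046],[0,.01,.046]])));print("px/cm x,y in crop",(q[1]-q[0])*k,(q[2]-q[0])*k)
E
```

```text
foot [ 0.43545981 -0.20588225  0.09159989] [-0.5 -0.1  1.2 -1.9  0.6 -1.1] expect 0.08749908853357813
337.79237947523916 98.11485861185933
px/cm x,y in crop [ -5.71848516 -50.95290399] [-48.25282612   6.9755078 ]
```

View pics/w2.png

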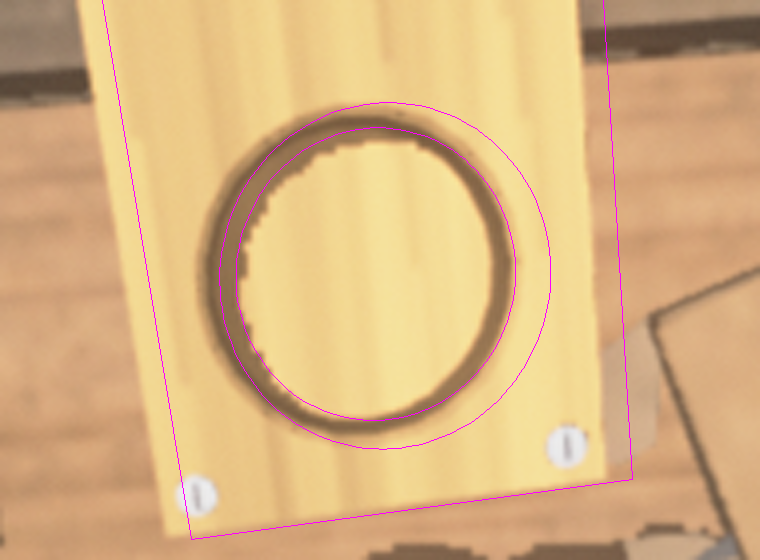

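Two independent views (wrist about 5 mm, side about 1 px) put the block some 4–5 mm further to +y than the scene-only fit, so I'll use well = (0.572, -0.279).

```bash
python3 - <<'E'
from h import *
X,Y=.572,-.279
arm.move_l([X,Y,.20],feed=.12);arm.move_l([X,Y,.115],feed=.12); arm.pause(.2)
print(arm.read_state()["force"])
h=arm.move_l([X,Y,.060],feed=.03,until_force=4); s=arm.read_state(); print(h,s["ee_pos"],s["force"],s["width"],s["time_s"])
im=arm.camera("scene");im2=arm.camera("side")
save("v2.png",np.hstack([cv2.resize(im[90:290,280:480],None,fx=2,fy=2),cv2.resize(im2[60:260,200:400],None,fx=2,fy=2)]))
E
```

```text
[-1.09007037 -0.38959403 -1.47882271]
True [ 0.57205064 -0.27896055  0.06344289] [-0.65071692  1.12159619  5.14735474] 0.04178788676584651 9.65
```

View pics/v2.png

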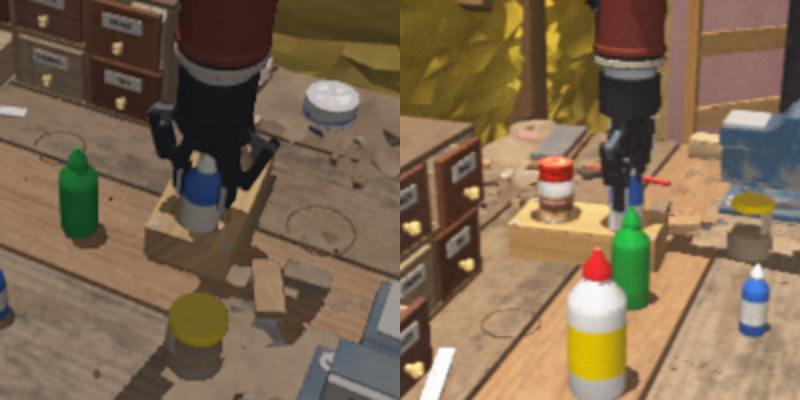

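Contact came at TCP z = 0.0634, against 0.0635 expected for the floor, so it's seated. Releasing.

```bash
python3 - <<'E'
from h import *
arm.ungrasp(); arm.pause(.2)
arm.move_l([.572,-.279,.22],feed=.12)
arm.move_to([.42,-.40,.30],down(-94)); arm.pause(.3)
im=arm.camera("scene");im2=arm.camera("side"); s=arm.read_state(); print(s["force"],s["time_s"])
save("v3.png",np.hstack([cv2.resize(im[120:270,300:450],None,fx=2.6,fy=2.6),cv2.resize(im2[100:250,220:370],None,fx=2.6,fy=2.6)]))
E
```

```text
[ 0.10103488 -0.24418062 -1.22551988] 13.1667
```

View pics/v3.png

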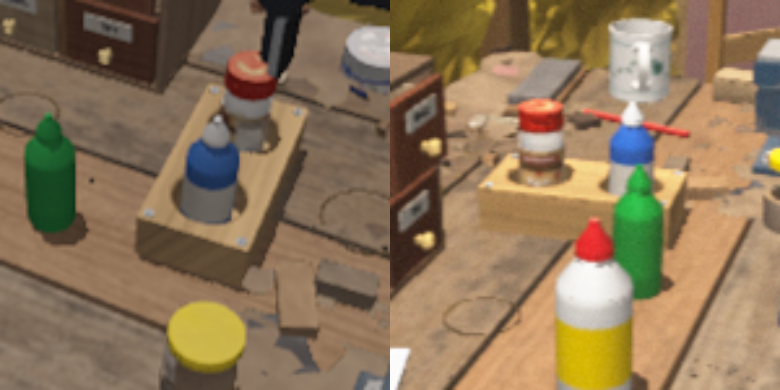

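The bottle stands upright in the well, the gripper is clear, and the others haven't moved.

```bash
python3 -c "
from h import *
arm.job_done()"
```

```text
the job is handed in; nothing more can be done
```

The larger blue oil bottle now stands upright in the empty well, and I handed the job in at about 13 s on the robot's clock.

- **Seating:** while lowering slowly, contact came at a tool height of 63.4 mm. I had expected 63.5 mm for the well floor.
- **Final pictures:** the scene and side views show the bottle upright in the well. The powder jar, glue bottle, pin jar and green look-alike look undisturbed, and the gripper is clear.

Some checks disagreed:
- **Well position:** the first fit, from the scene camera alone, was about 4–5 mm off in y compared with the wrist and side views. I corrected it before lowering.
- **Grip width:** it read 42 mm instead of 45 mm. The grip probably caught the bottle's shoulder, but the width stayed steady while I carried it.
- **Foot height:** the picture estimate with the bottle in hand was 4 mm higher than expected. The contact height did not bear that out.
- **Force reading:** about -1.2 N vertical remained after release with the hand empty. I took this as sensor bias.

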